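# Switch two bench pumps to their centre off position

## Task

Both peristaltic pumps on the bench have been left running, one switched forward and the other in reverse. Push the tall toggle lever on top of each pump to its upright centre position so that it rests in the off notch; do not run a lever through to the opposite side, and do not disturb the other things on the bench.

Things in the scene. Friction and masses are not known exactly. Their poses are not given: they have to be found in the camera images.
- pump_a: One of two identical pumps, fixed to the bench in either order: white housing 110 (x) x 140 (y) x 85 mm high; a round roller head stands 36 mm out of its front (-x) face, lower than the housing's top. Origin: centre of the underside, on the bench; x points to the pump's back, y to the left of someone looking from its front, z up. Its lever starts leaning to +y.
- pump_b: The other pump, the same in every way, except that its lever starts leaning to the pump's -y.
- pump_a_pivot (a point): Pivot of pump_a's lever, on the pump's top, 5 mm behind the middle and 85 mm above the bench; axes as the pump's. The metal plate round it is 87 mm above the bench, and nothing fixed on it is higher than 90 mm.
- pump_b_pivot (a point): The same point on pump_b.
- pump_a_cap (a point): Middle of the black cap of pump_a's lever, on the lever's axis 75 mm from the pivot. The lever is a steel rod 9 mm thick with a black cap 26 mm across, which covers 52 to 92 mm from the pivot; upright, its top is 177 mm above the bench.
- pump_b_cap (a point): The same point on pump_b's lever.
- pump_a_lever (a joint): Swing of pump_a's lever in the pump's y-z plane, rad: 0 upright (off), positive to the pump's +y, stops at +0.5 and -0.5; starts near +0.5. Sprung: beyond 0.18 from upright it is driven to the nearer stop (pushing it off takes up to 6 N at the cap, and it returns if let go); within 0.18 of upright it is drawn into the off notch at 0 (about 1 N) and stays there.
- pump_b_lever (a joint): The same for pump_b's lever; starts near -0.5.
- beaker: Loose plastic beaker, 102 mm across and 139 mm high, a bystander; origin at the centre of its underside.
- bottle_blue: Loose bottle with a round cap, 80 mm across and 150 mm high, a bystander; origin at the centre of its underside.
- petri: Loose flat dish, 90 mm across and 12 mm high, a bystander behind the pumps; origin at the centre of its underside.
- label_tape: Loose roll of tape lying flat, 77 mm across and 19 mm high, a bystander behind the pumps; origin at the centre of its underside.

How it is judged:
By the outcome, as a careful person would: the job done as asked, in the order asked, and still so for the second after the job is handed in, with the robot touching nothing.
It also fails if it takes over 54 s, if anything falls off the work surface, if the arm or the gripper's body presses on something with over 40 N, if the wrist force passes 120 N, or if a joint passes its speed limit or range.

## Robot

A 6-joint arm with a two-finger parallel gripper is mounted at the origin on a cart in front of the work surface, level with it; the furniture and walls round the work are solid. World frame = base frame: x ahead of the robot, y to its left, z up, the work surface at z = 0. Lengths are in m, angles in rad, forces in N, time in s.
With the tool pointing down it reaches from about 0.35 to 1 m from the base axis. Payload 7.1 kg.
Tool frame: the origin (TCP) lies between the finger pads; the fingertips stand tips_ahead ahead of it and the grasp point (between the pads) is the TCP (tips_ahead is the distance from the TCP to the fingertips, in m); z points along the fingers, y is the line along which they close (so a half turn about z gives the same grasp; the last joint's range is limited). The gripper opens to 85 mm and grips with 20 to 120 N. Pads are 22 mm wide; open, the fingers measure 114 mm over their backs; the gripper's body (76 mm by 85 mm) begins 54 mm behind the grasp point. The pads swing forward as they close: fully open they stand 13 mm farther back than shut.
Start: joints at [-1.302, 0.423, 1.63, -0, 1.089, -0.019], TCP at [0.177, -0.599, 0.22] pointing down, gripper open.
Joint ranges: [-3, 3], [-0.9, 2.11], [0.09, 2.58], [-1.31, 4.45], [0.11, 2.69], [-2.54, 2.54]. Speed limits (rad/s): [2.39, 2.39, 3.01, 3.14, 3.14, 3.14].

## Interface

Orientations are given as a rotation vector (axis times angle).
In Python, from rig import * gives the robot as it stands.
- The arm moves only by the shell command python3 -m handwheel 'ROWS' [FORCE]. ROWS is JSON, a list of rows, each a list of 7 numbers: the turn, a rotation vector about the tool's x, y, z in rad, then the shift along the tool's x, y, z in mm, then the opening, from 0 (shut) to 1 (fully open). A call has 1 to 12 rows; each row shifts and turns the commanded pose from where the row before left it, along the tool's axes as they then stand; what a row does not reach is not made up. A row lasts 1/10 s, in which the tool goes at most 50 mm and 8.59 degrees, less where a joint would pass 70% of its speed; a pose out of reach is approached as far as the arm can. A call is refused whole if a number of a shift passes 50 or a number of a turn 0.15, either way. A call with a gripper value outside its range is refused whole. The fingers move at their own pace and stop on an object; FORCE is the grip in N (left out, the last holds). Time passes only in rows, so rows that do not move let the fingers close. It gives the time, the measured TCP pose, the force, the opening and the grip force at its end, in the units of the state.
- sense(): the state, without advancing time (a new reading comes with each control period).
- capture(name): name is "scene" or "top" or "wrist"; returns the picture (400x640x3 uint8, blue, green, red); there is no depth.
- get_calibration(name): a dict with "fx", "fy", "cx", "cy" (pixels), "cam_to_world" (4x4, takes a point from camera to world coordinates); the wrist camera has in their place "hand_eye" (4x4, takes a point from camera to tool coordinates, whose origin is the TCP and whose axes are the flange's). Camera axes: x right, y up, looking along -z (the intrinsics and any distortion apply to the point x, -y, -z); pixel columns grow to the right and rows downward; lengths in m; the calibration is good to about 2 mm. A picture is of the moment at which its call begins: read the wrist's pose just before it. get_calibration takes no time and is no camera call.
- sign_off(): hands the job in; it is judged then, once.
The state is a dict: "time_s": time; "joint_pos": joint angles; "qvel": joint speeds; "joint_torque": joint torques, N m; "ee_pos": TCP position; "eef_rot": TCP orientation; "wrist_force": force on the tool from outside, world axes, zero at the start; "ft_torque": the same for the moment, N m; "gripper_width": finger opening in m; "grasp_force": force on a finger pad.
Only numpy, scipy, OpenCV 4.12 (cv2) and the standard library are available. Lean on these libraries where they do the work, as an engineer would, in place of code of your own. Each camera call takes 0.05 s, during which the arm holds its last target. There are 200 camera calls.

## Working session

There is one attempt and no reset: what is moved stays moved. The work goes in short steps, Python scripts to look and compute and a shell command to move; the robot and the scene stay as the last step left them, time stands still between calls to the robot, and variables do not carry over. Pictures are saved under pics/ and viewed, at most 10 in all, crops included, and the job is handed in when it is done.

```bash
mkdir -p pics; python3 - <<'E'
from rig import *
import cv2,numpy as np
s=sense();print({k:np.round(v,3).tolist() for k,v in s.items()}); 
for n in("scene","top"):
    cv2.imwrite(f"pics/{n}0.png",capture(n)); c=get_calibration(n); print(n,{k:np.round(v,4).tolist() if not isinstance(v,str) else v for k,v in c.items()})
print(get_calibration("wrist"))
try: print(tips_ahead)
except Exception as e: print(e)
E
```

```text
{'time_s': 0.0, 'joint_pos': [-1.302, 0.424, 1.631, -0.0, 1.089, -0.019], 'qvel': [0.002, -0.002, 0.001, 0.0, -0.001, 0.002], 'joint_torque': [0.003, -55.738, -28.175, 0.0, 0.007, -0.0], 'ee_pos': [0.177, -0.599, 0.22], 'eef_rot': [-3.108, -0.45, 0.0], 'wrist_force': [-0.065, 0.144, 0.241], 'ft_torque': [-0.048, -0.043, 0.034], 'grasp_force': 0.0, 'gripper_width': 0.085}
scene {'fx': 488.62, 'fy': 488.62, 'cx': 315.9505, 'cy': 197.422, 'cam_to_world': [[-0.6274, 0.4503, -0.6354, -0.512], [-0.7784, -0.3394, 0.5281, 0.901], [0.0222, 0.8259, 0.5634, 1.0972], [0.0, 0.0, 0.0, 1.0]]}
top {'fx': 448.4254, 'fy': 448.4254, 'cx': 318.7056, 'cy': 201.7211, 'cam_to_world': [[-0.0224, 0.9967, -0.0777, 0.4612], [-0.9997, -0.0227, -0.0034, 0.0048], [-0.0052, 0.0776, 0.997, 1.5354], [0.0, 0.0, 0.0, 1.0]]}
{'fx': 276.17361793039964, 'fy': 276.17361793039964, 'cx': 318.8144509935054, 'cy': 195.09978595831134, 'hand_eye': array([[ 3.03407028e-04,  9.50331947e-01,  3.11238010e-01,
         8.05874587e-02],
       [ 9.99999923e-01, -2.10905173e-04, -3.30862804e-04,
        -1.34474257e-03],
       [-2.48787786e-04,  3.11238087e-01, -9.50331937e-01,
        -1.54101343e-01],
       [ 0.00000000e+00,  0.00000000e+00,  0.00000000e+00,
         1.00000000e+00]])}
0.019
```

View pics/top0.png

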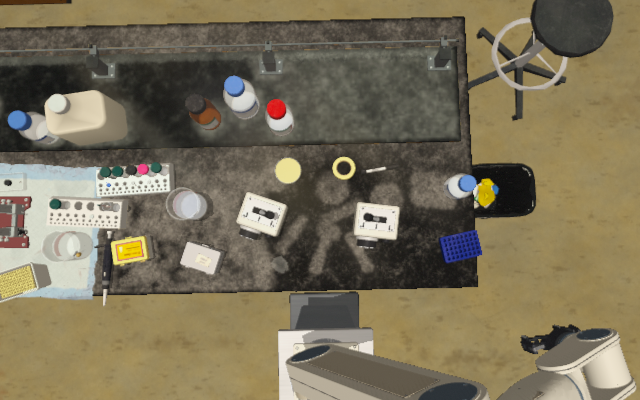

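View pics/scene0.png

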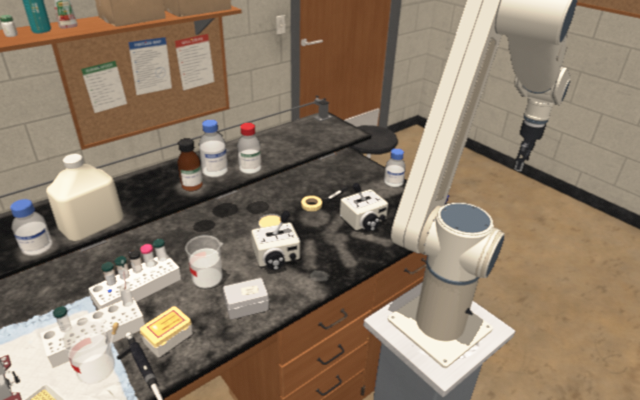

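The top view shows the pumps' white housings at about (262,215) and (376,221), the beaker at (187,205), the petri dish at (288,170), the tape at (344,168) and the blue bottle at (461,186). Next I'll zoom in and measure.

```bash
cat > h.py <<'E'
from rig import *
import cv2,numpy as np
from scipy.spatial.transform import Rotation as R
def ray(c,M,u,v):
    d=M[:3,:3]@np.array([(u-c['cx'])/c['fx'],-(v-c['cy'])/c['fy'],-1]); return M[:3,3],d
def onz(c,M,u,v,z):
    o,d=ray(c,M,u,v); return o+d*(z-o[2])/d[2]
def wristM(s):
    T=np.eye(4);T[:3,:3]=R.from_rotvec(s['eef_rot']).as_matrix();T[:3,3]=s['ee_pos'];return T@get_calibration('wrist')['hand_eye']
E
python3 - <<'E'
from h import *
im=cv2.imread('pics/top0.png');c=get_calibration('top');M=c['cam_to_world']
hsv=cv2.cvtColor(im,cv2.COLOR_BGR2HSV)
m=((hsv[...,2]>165)&(hsv[...,1]<50)).astype(np.uint8)*255
m=cv2.morphologyEx(m,cv2.MORPH_CLOSE,np.ones((5,5)))
m=cv2.morphologyEx(m,cv2.MORPH_OPEN,np.ones((7,7)))
for k in cv2.findContours(m,0,2)[0]:
    r=cv2.minAreaRect(k)
    if 225<r[0][0]<410 and 180<r[0][1]<250:
        P=np.array([onz(c,M,u,v,.085)[:2] for u,v in cv2.boxPoints(r)])
        print(r,P.mean(0).round(3),P.round(3).tolist(),cv2.contourArea(k))
t=cv2.resize(im[180:260,220:420],None,fx=4,fy=4,interpolation=2)
cv2.imwrite('pics/z.png',t)
E
```

```text
((376.0148620605469, 221.85150146484375), (42.587589263916016, 36.3188591003418), 5.710593223571777) [ 0.505 -0.174] [[0.455, -0.098], [0.572, -0.113], [0.555, -0.25], [0.438, -0.234]] 1393.5
((260.35003662109375, 214.95001220703125), (42.37451934814453, 36.366188049316406), 18.43494987487793) [0.536 0.2  ] [[0.503, 0.284], [0.615, 0.245], [0.568, 0.115], [0.457, 0.154]] 1158.5
```

View pics/z.png

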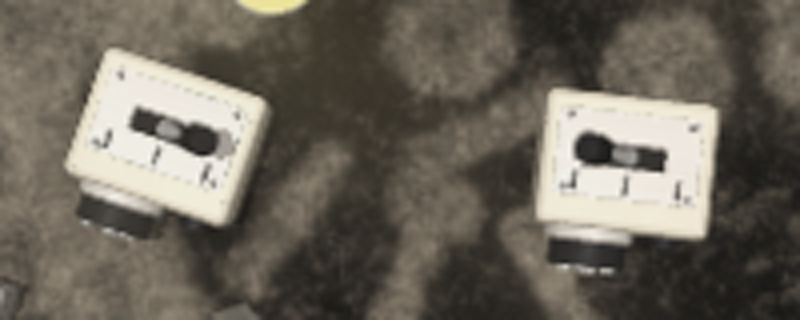

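The left pump at about (0.536, 0.200) has its lever leaning to -y, so it is pump_b. The right one at about (0.505, -0.174), leaning to +y, is pump_a. I'll go above pump_a's cap first.

```bash
cat >> h.py <<'E'
def togo(p,yaw):
    s=sense();Rm=R.from_rotvec(s['eef_rot']).as_matrix();y=np.arctan2(Rm[1,0],Rm[0,0])
    print('shift mm',(Rm.T@(np.array(p)-s['ee_pos'])*1e3).round(1),'turn z',round(-(yaw-y),3),'t',s['time_s'],'tilt',Rm[:,2].round(4))
E
python3 - <<'E'
from h import *
print(onz(get_calibration('top'),get_calibration('top')['cam_to_world'],461,186,.15))
yw=-.12; togo([.508-.036*np.sin(yw),-.176+.036*np.cos(yw),.26],yw)
E
```

```text
[ 0.60792677 -0.4329003   0.15      ]
shift mm [ 451.4 -344.6  -39.9] turn z 0.408 t 0.1 tilt [-4.0e-04  1.4e-03 -1.0e+00]
```

```bash
python3 -m handwheel '[[0,0,0,0,0,-40,1],[0,0,0,38,-29,0,1],[0,0,0,38,-29,0,1],[0,0,0,38,-29,0,1],[0,0,0,38,-29,0,1],[0,0,0,38,-29,0,1],[0,0,0,38,-29,0,1],[0,0,0,38,-29,0,1],[0,0,0,38,-29,0,1],[0,0,0,38,-29,0,1],[0,0,0,38,-29,0,1],[0,0,0,38,-29,0,1]]'
python3 -m handwheel '[[0,0,0.1,33,-26,0,1],[0,0,0.1,0,0,0,1],[0,0,0.1,0,0,0,1],[0,0,0.1,0,0,0,1],[0,0,0,0,0,0,1],[0,0,0,0,0,0,1]]'
python3 - <<'E'
from h import *
yw=-.12; togo([.508-.036*np.sin(yw),-.176+.036*np.cos(yw),.26],yw)
s=sense();np.save('sA.npy',wristM(s));cv2.imwrite('pics/wA.png',capture('wrist'))
E
```

```text
time_s: 1.3
ee_pos: [0.4883, -0.1729, 0.2602]
eef_rot: [-3.109, -0.451, 0.0]
wrist_force: [2.0, -0.6, 0.8]
gripper_width: 0.0857
grasp_force: 0.0
time_s: 1.9
ee_pos: [0.5118, -0.1404, 0.2601]
eef_rot: [-3.137, 0.172, 0.001]
wrist_force: [-0.8, -0.7, 0.6]
gripper_width: 0.0854
grasp_force: 0.0
shift mm [ 0.5 -0.2  0.1] turn z 0.01 t 1.9 tilt [-5.e-04  2.e-04 -1.e+00]
```

View pics/wA.png

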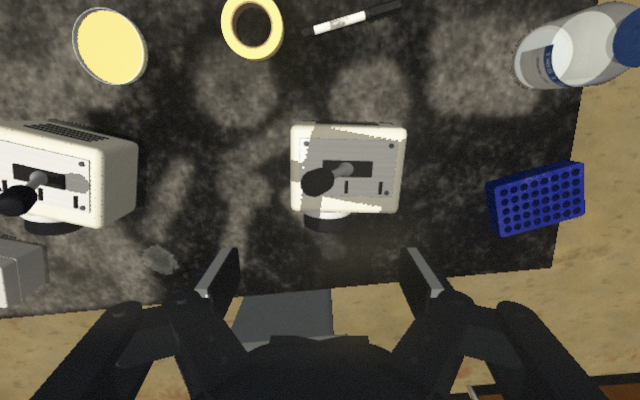

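The wrist view shows pump_a's top with corners at about (293,126), (405,128), (398,213) and (292,213). The slot runs from (323,168) to (372,169), and the cap is at (317,182), between the fingers.

```bash
python3 - <<'E'
from h import *
c=get_calibration('wrist');M=np.load('sA.npy')
q=np.array([onz(c,M,u,v,.085)[:2] for u,v in[(293,126),(405,128),(398,213),(292,213)]]);print(q.round(3).tolist(),q.mean(0))
e=(q[0]-q[1]);print('yaw',np.arctan2(-e[0],e[1]))
print('slot',[onz(c,M,u,168.5,.087).round(4).tolist() for u in(323,347.5,372)],'cap',onz(c,M,317,182,.151))
im=cv2.imread('pics/wA.png');cv2.imwrite('pics/wAz.png',cv2.resize(im[100:260,250:450],None,fx=4,fy=3.75))
E
```

```text
[[0.571, -0.115], [0.555, -0.244], [0.449, -0.234], [0.464, -0.099]] [ 0.50980453 -0.17327824]
yaw -0.12667101411571327
slot [[0.5179, -0.1447, 0.087], [0.5147, -0.1742, 0.087], [0.5115, -0.2036, 0.087]] cap [ 0.51945877 -0.13799523  0.151     ]
```

View pics/wAz.png

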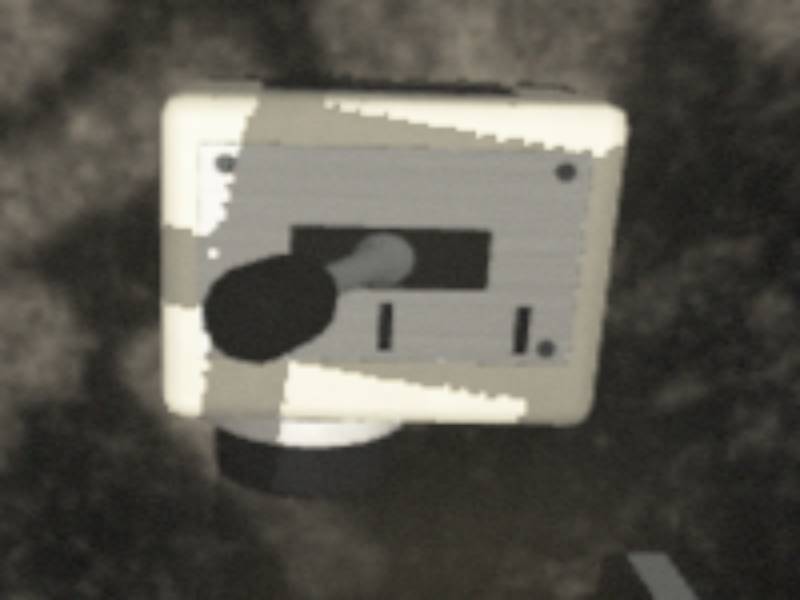

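```bash
python3 -m handwheel '[[0,0,0,7,0,0,1],[0,0,0,0,0,30,1],[0,0,0,0,0,30,1],[0,0,0,0,0,30,1],[0,0,0,0,0,20,1],[0,0,0,0,0,0,0.6],[0,0,0,0,0,0,0.6],[0,0,0,0,0,0,0.6],[0,0,0,0,0,0,0.6],[0,0,0,0,0,0,0.6]]' 20
python3 -m handwheel '[[0,0,0,0,5,0,0.6],[0,0,0,0,5,0,0.6],[0,0,0,0,5,0,0.6],[0,0,0,0,5,0,0.6],[0,0,0,0,4,0,0.6],[0,0,0,0,4,0,0.6],[0,0,0,0,4,0,0.6],[0,0,0,0,0,0,0.6]]'
python3 - <<'E'
from h import *
s=sense();np.save('sA.npy',wristM(s));cv2.imwrite('pics/wA2.png',capture('wrist'))
E
```

```text
time_s: 2.95
ee_pos: [0.5195, -0.1414, 0.1514]
eef_rot: [3.136, -0.176, 0.003]
wrist_force: [-0.1, 0.2, -0.5]
gripper_width: 0.051
grasp_force: 0.0
time_s: 3.75
ee_pos: [0.5161, -0.1697, 0.155]
eef_rot: [-3.13, 0.179, -0.002]
wrist_force: [-11.7, 24.9, 47.5]
gripper_width: 0.051
grasp_force: 26.6
```

View pics/wA2.png

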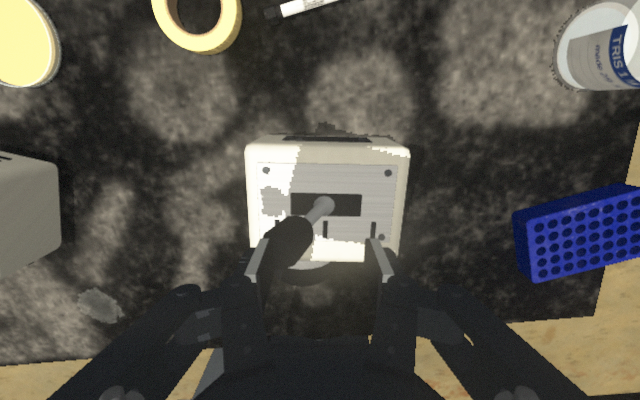

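The lever has swung part-way: the cap is at (290,235) and touches the left pad at (262,260). The cap seems to jam upward under the finger, so I'll lift to relieve the force before pushing further.

```bash
python3 -m handwheel '[[0,0,0,0,0,-4,0.6],[0,0,0,0,0,-4,0.6],[0,0,0,0,0,-4,0.6],[0,0,0,0,0,-4,0.6],[0,0,0,0,0,0,0.6]]'
```

```text
time_s: 4.3
ee_pos: [0.5155, -0.1735, 0.1666]
eef_rot: [3.136, -0.177, 0.001]
wrist_force: [0.5, 0.3, -0.3]
gripper_width: 0.0513
grasp_force: 0.0
```

```bash
python3 -m handwheel '[[0,0,0,0,0,0,1],[0,0,0,0,0,0,1],[0,0,0,0,0,0,1],[0,0,0,0,0,-40,1],[0,0,0,0,0,-50,1],[0,0,0,0,0,0,1],[0,0,0,0,0,0,1]]'
python3 - <<'E'
from h import *
s=sense();im=capture('wrist');cv2.imwrite('pics/wA3.png',im)
togo([.4,.3,.26],-.32)
E
```

```text
time_s: 5.0
ee_pos: [0.516, -0.1733, 0.2575]
eef_rot: [3.136, -0.176, 0.004]
wrist_force: [0.1, -0.1, -0.2]
gripper_width: 0.0855
grasp_force: 0.0
shift mm [-167.2 -457.1   -3.9] turn z 0.208 t 5.05 tilt [-1.e-04  0.e+00 -1.e+00]
```

View pics/wA3.png

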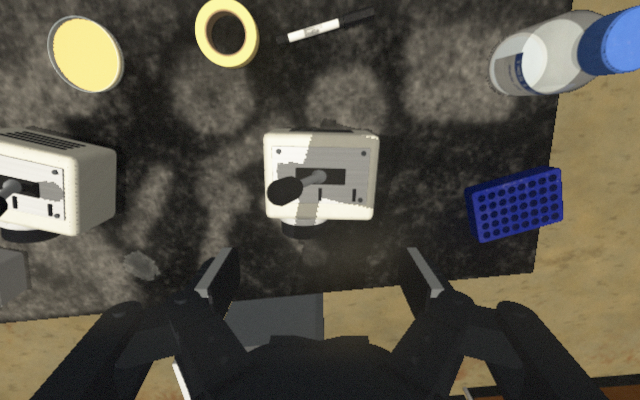

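Pump_a's lever is still leaning to +y (cap at (284,190), rod base at (318,177)), so the finger rode over the cap's top. I'll check the geometry by triangulating the cap and projecting the fingertips.

```bash
python3 - <<'E'
from h import *
c=get_calibration('wrist');H=c['hand_eye'];Hi=np.linalg.inv(H)
for p in([0,0,0],[0,.0425,0],[0,.0425,.019],[0,-.0425,0],[0,-.0425,.019],[.011,-.0425,.006],[-.011,-.0425,.006]):
    q=Hi@np.array([*p,1]);print(p,(c['cx']+c['fx']*q[0]/-q[2]).round(),(c['cy']-c['fy']*q[1]/-q[2]).round())
s=sense();T=wristM(s)
T0=T.copy();T0[:3,3]+=0
ct=get_calibration('top')
import glob
im=capture('top');cv2.imwrite('pics/t2.png',im)
def blob(path,box):
    g=cv2.cvtColor(cv2.imread(path),cv2.COLOR_BGR2GRAY);x0,y0,x1,y1=box
    m=(g[y0:y1,x0:x1]<45).astype(np.uint8);m=cv2.morphologyEx(m,cv2.MORPH_OPEN,np.ones((9,9)))
    n,l,st,ce=cv2.connectedComponentsWithStats(m);k=1+st[1:,4].argmax();print(st[k]+[x0,y0,0,0,0]);return ce[k]+[x0,y0]
a=blob('pics/wA3.png',(255,165,335,215));print(a)
tp=cv2.imread('pics/top0.png');g=cv2.cvtColor(tp[208:228,358:396],cv2.COLOR_BGR2GRAY)
# top-view cap circle centre from crop z.png: (594,149)/4
b=np.array([220+594/4,180+149/4])
o1,d1=ray(c,T,*a);o2,d2=ray(ct,ct['cam_to_world'],*b)
t=np.linalg.lstsq(np.c_[d1,-d2],o2-o1,rcond=None)[0]
print('cap',o1+d1*t[0],o2+d2*t[1])
E
```

```text
[0, 0, 0] 321.0 240.0
[0, 0.0425, 0] 390.0 240.0
[0, 0.0425, 0.019] 383.0 227.0
[0, -0.0425, 0] 253.0 240.0
[0, -0.0425, 0.019] 259.0 227.0
[0.011, -0.0425, 0.006] 254.0 220.0
[-0.011, -0.0425, 0.006] 256.0 251.0Traceback (most recent call last):
  File "<stdin>", line 14, in <module>
  File "<stdin>", line 13, in blob
ValueError: attempt to get argmax of an empty sequence
```

The images put the open fingertips well behind the TCP, so at that height they pushed on the cap's top. That matches the direction of the force. I'll retry about 20 mm lower.

```bash
python3 -m handwheel '[[0,0,0,0,-36,0,1],[0,0,0,0,0,40,1],[0,0,0,0,0,40,1],[0,0,0,0,0,30,1],[0,0,0,0,0,17,1],[0,0,0,0,0,0,0.6],[0,0,0,0,0,0,0.6],[0,0,0,0,0,0,0.6],[0,0,0,0,0,0,0.6]]' 20
python3 -m handwheel '[[0,0,0,0,5,0,0.6],[0,0,0,0,5,0,0.6],[0,0,0,0,0,0,0.6]]'
```

```text
time_s: 6.0
ee_pos: [0.5201, -0.1375, 0.1304]
eef_rot: [3.136, -0.176, 0.003]
wrist_force: [0.3, 0.7, 0.3]
gripper_width: 0.0511
grasp_force: 0.0
time_s: 6.3
ee_pos: [0.5184, -0.148, 0.1297]
eef_rot: [3.136, -0.177, 0.001]
wrist_force: [-1.1, -0.2, 0.6]
gripper_width: 0.051
grasp_force: 0.0
```

```bash
python3 -m handwheel '[[0,0,0,0,5,0,0.6],[0,0,0,0,5,0,0.6],[0,0,0,0,0,0,0.6]]'
python3 -m handwheel '[[0,0,0,0,5,0,0.6],[0,0,0,0,5,0,0.6],[0,0,0,0,0,0,0.6]]'
```

```text
time_s: 6.6
ee_pos: [0.5174, -0.1566, 0.1298]
eef_rot: [-3.135, 0.178, -0.001]
wrist_force: [1.9, 7.8, 3.4]
gripper_width: 0.0512
grasp_force: 3.6
time_s: 6.9
ee_pos: [0.5165, -0.1668, 0.1299]
eef_rot: [-3.136, 0.177, -0.002]
wrist_force: [1.0, 4.9, 3.4]
gripper_width: 0.0515
grasp_force: 2.4
```

The force is now sideways at 5–8 N, as expected. I'll continue.

```bash
python3 -m handwheel '[[0,0,0,0,4,0,0.6],[0,0,0,0,4,0,0.6],[0,0,0,0,4,0,0.6],[0,0,0,0,2,0,0.6],[0,0,0,0,0,0,0.6],[0,0,0,0,0,0,0.6]]'
python3 -m handwheel '[[0,0,0,0,-7,0,0.8],[0,0,0,0,0,0,1],[0,0,0,0,0,0,1],[0,0,0,0,0,-40,1],[0,0,0,0,0,-50,1],[0,0,0,0,0,-40,1],[0,0,0,0,0,0,1],[0,0,0,0,0,0,1]]'
python3 - <<'E'
from h import *
s=sense();np.save('sA.npy',wristM(s));im=capture('wrist');t=capture('top')
cv2.imwrite('pics/a4.png',np.vstack([im,cv2.resize(t[180:260,220:420],(640,200*0+200),interpolation=2)]))
yw=-.32; yp=np.array([-np.sin(yw),np.cos(yw)])
togo([*(np.array([.541,.202])-.036*yp),.26],yw)
E
```

```text
time_s: 7.5
ee_pos: [0.5143, -0.1812, 0.1292]
eef_rot: [3.137, -0.177, -0.0]
wrist_force: [0.9, -0.0, -0.0]
gripper_width: 0.0514
grasp_force: 0.0
time_s: 8.3
ee_pos: [0.5156, -0.1741, 0.2603]
eef_rot: [3.136, -0.176, 0.004]
wrist_force: [-0.2, 0.0, -0.1]
gripper_width: 0.0855
grasp_force: 0.0
shift mm [ -23.  -341.1   -1.6] turn z 0.208 t 8.4 tilt [-1.9e-03  7.0e-04 -1.0e+00]
```

View pics/a4.png

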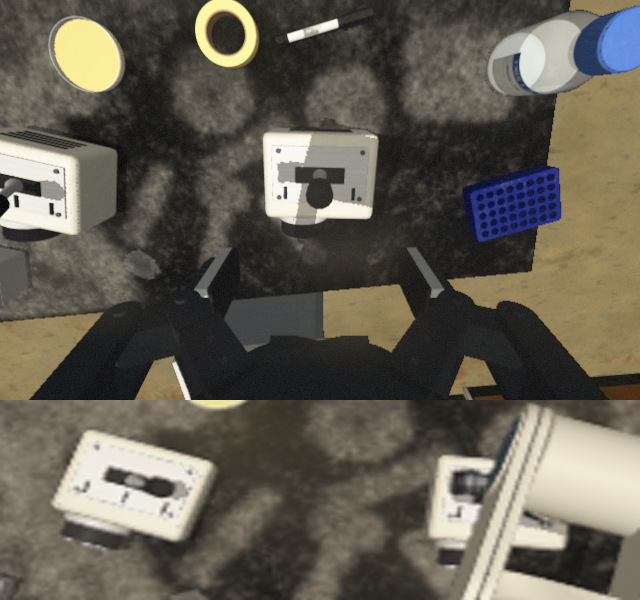

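Pump_a's lever is upright (cap at (319,192), directly below the rod base at (320,175)). Next I'll go above pump_b's cap.

```bash
python3 -m handwheel '[[0,0,0,-3,-42,0,1],[0,0,0,-3,-43,0,1],[0,0,0,-3,-43,0,1],[0,0,0,-3,-43,0,1],[0,0,0,-3,-43,0,1],[0,0,0,-3,-43,0,1],[0,0,0,-3,-42,0,1],[0,0,0,-2,-42,0,1],[0,0,0.1,0,0,0,1],[0,0,0.1,0,0,0,1],[0,0,0,0,0,0,1],[0,0,0,0,0,0,1]]'
python3 - <<'E'
from h import *
s=sense();np.save('sB.npy',wristM(s));im=capture('wrist')
cv2.imwrite('pics/b1.png',cv2.resize(im[60:260,200:440],None,fx=3,fy=3,interpolation=2))
yw=-.32; yp=np.array([-np.sin(yw),np.cos(yw)])
togo([*(np.array([.541,.202])-.036*yp),.26],yw)
E
```

```text
time_s: 9.6
ee_pos: [0.5299, 0.1672, 0.258]
eef_rot: [3.103, -0.484, -0.003]
wrist_force: [0.1, -1.8, -0.4]
gripper_width: 0.0853
grasp_force: 0.0
shift mm [-0.6 -0.6 -1.7] turn z 0.01 t 9.65 tilt [-1.8e-03 -5.0e-04 -1.0e+00]
```

View pics/b1.png

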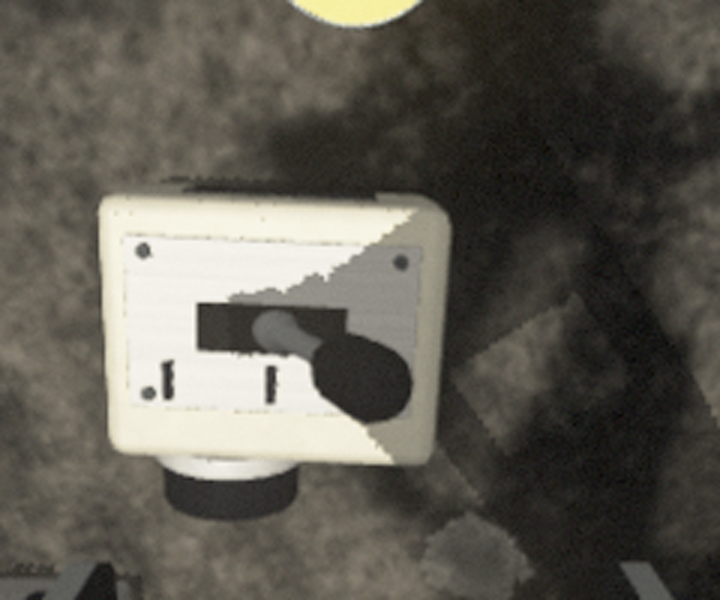

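In the pump_b crop, the slot centre is at (272,328), i.e. (290.7,169.3) in the full image. The cap is at (363,378), i.e. (321,186).

```bash
python3 - <<'E'
from h import *
c=get_calibration('wrist');M=np.load('sB.npy')
a=onz(c,M,200+197/3,60+326/3,.087);b=onz(c,M,200+346/3,60+331/3,.087);e=a-b
yw=np.arctan2(-e[0],e[1]);yp=np.array([-np.sin(yw),np.cos(yw)]);piv=onz(c,M,290.7,169.3,.087)[:2]
print('yaw',yw,'piv',piv,'cap',onz(c,M,321,186,.151),piv-.036*yp)
togo([*(piv-.036*yp),.13],-.32);togo([*piv,.13],-.32)
E
```

```text
yaw -0.34396315583712267 piv [0.54583776 0.19877282] cap [0.53289379 0.16528709 0.151     ] [0.53369781 0.1648815 ]
shift mm [  4.3   0.8 128.3] turn z 0.01 t 9.65 tilt [-1.8e-03 -5.0e-04 -1.0e+00]
shift mm [  5.5 -35.1 128.3] turn z 0.01 t 9.65 tilt [-1.8e-03 -5.0e-04 -1.0e+00]
```

```bash
python3 -m handwheel '[[0,0,0.02,4,1,0,1],[0,0,0,0,0,40,1],[0,0,0,0,0,40,1],[0,0,0,0,0,30,1],[0,0,0,0,0,18,1],[0,0,0,0,0,0,0.6],[0,0,0,0,0,0,0.6],[0,0,0,0,0,0,0.6],[0,0,0,0,0,0,0.6]]' 20
python3 -m handwheel '[[0,0,0,0,-5,0,0.6],[0,0,0,0,-5,0,0.6],[0,0,0,0,-5,0,0.6],[0,0,0,0,-5,0,0.6],[0,0,0,0,0,0,0.6]]'
```

```text
time_s: 10.55
ee_pos: [0.535, 0.1654, 0.1327]
eef_rot: [-3.097, 0.519, -0.004]
wrist_force: [0.3, 0.0, 0.6]
gripper_width: 0.0516
grasp_force: 0.0
time_s: 11.05
ee_pos: [0.5402, 0.1835, 0.1317]
eef_rot: [3.096, -0.517, -0.001]
wrist_force: [-3.1, -7.9, 6.0]
gripper_width: 0.051
grasp_force: 4.2
```

```bash
python3 -m handwheel '[[0,0,0,0,-5,0,0.6],[0,0,0,0,-5,0,0.6],[0,0,0,0,-4,0,0.6],[0,0,0,0,-4,0,0.6],[0,0,0,0,-4,0,0.6],[0,0,0,0,-2,0,0.6],[0,0,0,0,0,0,0.6],[0,0,0,0,0,0,0.6]]'
python3 -m handwheel '[[0,0,0,0,7,0,0.8],[0,0,0,0,0,0,1],[0,0,0,0,0,0,1],[0,0,0,0,0,-40,1],[0,0,0,0,0,-50,1],[0,0,0,0,0,-40,1],[0,0,0,0,0,0,1],[0,0,0,0,0,0,1]]'
python3 - <<'E'
from h import *
im=capture('wrist');t=capture('scene')
cv2.imwrite('pics/b2.png',np.vstack([im[60:260,160:480],cv2.resize(t[150:290,180:420],(320,187),interpolation=2)]))
E
```

```text
time_s: 11.85
ee_pos: [0.5483, 0.2069, 0.1312]
eef_rot: [3.098, -0.519, -0.0]
wrist_force: [-0.1, 0.2, 0.1]
gripper_width: 0.0514
grasp_force: 0.0
time_s: 12.65
ee_pos: [0.5465, 0.2003, 0.2624]
eef_rot: [-3.097, 0.519, -0.003]
wrist_force: [0.2, -0.4, -0.3]
gripper_width: 0.0852
grasp_force: 0.0
```

View pics/b2.png

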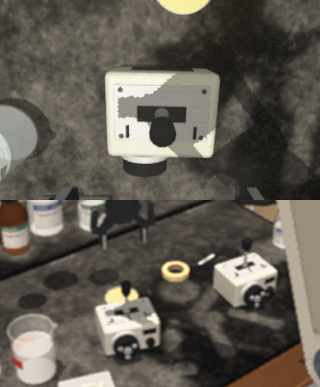

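Pump_b's cap at (162,131) lies directly below its rod base at (162,114). The scene view shows both levers upright and the bystanders in place, so I'll hand in.

```bash
python3 -c "from rig import *; print(sign_off())"
```

```text
the job is handed in; nothing more can be done
None
```

Both pump levers stand upright in the off notch and nothing else on the bench was disturbed, but on the first try at pump_a a fingertip rode onto the cap and the wrist force read about 55 N, which may exceed the 40 N pressing limit; I handed the job in at about 13 s.

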